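# Hook the deck hatch shut

## Task

Pick the stainless forceps off the open hatch and lay them flat in the grey tray, centred lengthwise so that they lie wholly inside. Then take the short pole with the side hook, hook it through the ring eye at the top of the raised lid, and with the hook kept in the ring swing the lid fully shut without slamming; keep the hand off the lid. Last, unhook the pole and lay it back flat on the bare plank, leaving the other gear undisturbed.

Things in the scene. Friction and masses are not known exactly. Their poses are not given: they have to be found in the camera images.
- hatch: white raised hatch coaming, fixed: an open box 150 mm (x) x 170 mm (y) x 120 mm high, walls 12 mm; origin under its centre, x towards the hinge side, away from the robot. Its lid (150 x 170 x 12 mm) is hinged along y on the top edge of the far wall, at x = +75 mm, z = 120 mm in this frame
- lid (a joint): hinge angle of the lid, rad: 0 is shut (lid flat on the coaming), 1.57 upright, starts at 1.65 to 1.95 (leaning back, away from the robot). A stiff friction hinge that stays where it is left: a steady 2 to 4 N at the eye moves it. The lid weighs about 0.2 kg
- lid_eye (a point): centre of the steel ring eye on the middle of the lid's free edge: opening 38 mm, wire 6 mm, 52 mm over all; its hole faces along the hatch's y axis at every lid angle. At lid angle a it is at x = 75 - 173 cos a + 6 sin a, y = 0, z = 120 + 173 sin a + 6 cos a (mm, hatch frame). Shut, it sticks out over the front wall
- pole: loose short boat-hook pole, 189 mm along its x axis, 0.12 kg. Black rubber handle, 26 mm square, x = -70 to 40 mm; then an aluminium shaft 8 mm thick, 13 mm above the underside, to x = 115, where it turns into a prong pointing to +y (42 mm, the last 10 mm slanting back 8 mm). Origin on the handle's underside near the centre of mass; z up. Lies flat at left or right, hook end away from the robot
- pole_hook (a point): middle of the pole's prong, at x = 115, y = 18, z = 13 mm in the pole's frame; same axes as the pole. The prong (8 mm thick) runs along y through it, to 28 mm beyond
- forceps: loose stainless forceps, 201 mm long along its x axis, 0.06 kg, lying across the side walls of the open hatch, roughly along the hatch's y axis. Shank 12 mm wide and 10 mm thick from x = -45 to +45 mm (grip it there), slim jaws to x = +100, two finger loops (64 mm wide together) at x = -85. Origin in the middle, on the underside; z up
- tray: open grey tray, fixed, 90 mm (x) x 230 mm (y) outside, walls 4 mm thick and 18 mm high, floor about 4 mm thick; origin under its centre. In front of the hatch
- rod_holder: fixed bystander: upright aluminium rod holder tube 44 mm across held to a post by a blue C-clamp, on a base plate 70 x 90 mm; 222 mm tall, clamp within 110 mm of its origin. Origin under the centre. Beside the hatch's far corner, left or right, opposite to the reel
- reel: bystander: black plastic fishing reel, 70 mm across, 76 mm tall, standing beside the hatch's far corner on either side; origin under its centre
- dish1: bystander: white ceramic sinker dish, 84 mm across, 26 mm tall, on the left; origin under its centre
- dish2: bystander: white ceramic sinker dish, 84 mm across, 26 mm tall, on the right; origin under its centre
- lure_box: bystander: transparent lure box 180 x 110 x 40 mm, far left; origin under its centre
- jar: bystander: glass jar with a steel cap, 68 mm across, 100 mm tall, far right; origin under its centre
- club: bystander: fish club 185 mm long lying along its x axis, 26 mm square black rubber handle like the pole's but a plain wooden head and no hook; origin on the underside of its handle. Lies left or right, where the pole does not
There are look-alikes about, which are no part of the job. What is meant by the tray is not green, and is the smaller of those in its own colour.

How it is judged (in metres and radians):
On the way, in this order (a step that is already met when the one before it is completed fails the run):
1. the forceps lie in the tray while the lid is still up (y of forceps in the frame of tray between -0.02 and 0.02 m and x of forceps in the frame of tray between -0.03 and 0.03 m and height (world z) of forceps below 0.008 m and angle between forceps's own z axis and vertical below 0.06 rad and linear speed of forceps below 0.03 m/s and value of joint lid above 1.4 rad), for 0.2 s.
2. the pole's hook is through the ring eye of the raised lid (distance between pole_hook and lid_eye below 0.023 m and value of joint lid above 1.2 rad), for 0.1 s.
3. the hook, still through the eye, has brought the lid most of the way down (distance between pole_hook and lid_eye below 0.03 m and value of joint lid below 0.35 rad), for 0.05 s.
4. the lid is shut and the pole lies flat on the plank (value of joint lid below 0.05 rad and height (world z) of pole below 0.0025 m and angle between pole's own z axis and vertical below 0.1 rad), for 0.2 s.
At the end, for the whole second after the job is handed in: lid shut to within 0.05 rad; forceps flat and still in the tray, on its floor (not on the rim), their middle within 20 mm of its centre along its length and 30 mm across; pole flat and still on the plank, underside within 2.5 mm of it, so not in the tray (all of step 4 and y of forceps in the frame of tray between -0.02 and 0.02 m and x of forceps in the frame of tray between -0.03 and 0.03 m and height (world z) of forceps below 0.008 m and angle between forceps's own z axis and vertical below 0.06 rad and linear speed of each of forceps, pole below 0.03 m/s); the robot touches nothing.
It fails at once if the hand or arm touches the lid (contact force between any of the fingers, the arm and lid above 1 N).
It fails at once if the lid is slammed (swings shut faster than 3 rad/s) (velocity of joint lid below -3 rad/s).
It fails at once if a bystander is shifted by more than 30 mm (distance of any of reel, dish1, dish2, lure_box, jar, club from where it was at the start of the episode above 0.03 m).
It also fails if it takes over 69 s, if anything falls off the work surface, if the arm or the gripper's body presses on something with over 40 N, if the wrist force passes 120 N, or if a joint passes its speed limit or range.

## Robot

A 6-joint arm with a two-finger parallel gripper is mounted at the origin on the work surface. World frame = base frame: x ahead of the robot, y to its left, z up, the work surface at z = 0. Lengths are in mm, angles in rad, forces in N, time in s.
With the tool pointing down it reaches from about 350 to 975 mm from the base axis. Payload 7.1 kg.
Tool frame: the origin (TCP) lies at the very end of the fingers, on their centre line; the grasp point (between the pads) lies 19 mm behind it (ctrl.grasp_offset is the distance from the TCP to the grasp point, in mm); z points along the fingers, y is the line along which they close (so a half turn about z gives the same grasp; the last joint's range is limited). The gripper opens to 88 mm and grips with 3 to 60 N. Pads are 20 mm wide; open, the fingers measure 115 mm over their backs; the gripper's body (75 mm by 178 mm) begins 61 mm behind the grasp point.
Start: joints at [1.135, 0.423, 1.63, -0, 1.089, -0.019], TCP at [252.99, 571.49, 222.675] pointing down, gripper open.
Joint ranges: [-3, 3], [-0.9, 2.11], [0.09, 2.58], [-1.31, 4.45], [0.11, 2.69], [-2.54, 2.54]. Speed limits (rad/s): [2.39, 2.39, 3.01, 3.14, 3.14, 3.14].

## Interface

Orientations are given as a rotation vector (axis times angle).
In Python, from workcell import ctrl, viewer, ticket, models gives the robot as it stands.
- The arm moves only by the tool play_rows, never from a script. Its arguments are lists of equal length, an entry for each row: "dp": the shift along the world's x, y, z in mm, a list of three; "yaw": the turn about the world's z in degrees. In form: {"dp": [[tx, ty, tz], ...], "yaw": [yaw, ...]}. A call has 1 to 8 rows; each row shifts and turns the commanded pose from where the row before left it; what a row does not reach is not made up. A row lasts 1/12 s, in which the tool goes at most 41.7 mm and 7.16 degrees, less where a joint would pass 70% of its speed; a pose out of reach is approached as far as the arm can. A call is refused whole if a number of a shift passes 41.7 or a number of a turn 7.16, either way. A call with a gripper value outside its range is refused whole. "gripper" is the closure, from 0 (fully open) to 1 (shut), set as the call begins (left out, the last holds). The fingers move at their own pace and stop on an object; the grip force is fixed at half the most. Time passes only in rows, so rows that do not move let the fingers close. It gives the time, the measured TCP pose, the force, the opening and the grip force at its end, in the units of the state.
- ctrl.get_obs(): the state, without advancing time (a new reading comes with each control period).
- viewer.get_image(name): name is "scene" or "side" or "wrist"; returns a dict with "pixels" (420x560x3 uint8, red, green, blue), "range_z" (420x560 float32, mm along the optical axis (not along the pixel's ray), 0 where there is no reading), "fx", "fy", "cx", "cy" (pixels), "T" (4x4, takes a point from camera to world coordinates); the wrist camera has in their place "hand_eye" (4x4, takes a point from camera to tool coordinates, whose origin is the TCP and whose axes are the flange's). Camera axes: x right, y up, looking along -z (the intrinsics and any distortion apply to the point x, -y, -z); pixel columns grow to the right and rows downward; lengths in mm; the calibration is good to about 2 mm. A picture is of the moment at which its call begins: read the wrist's pose just before it.
- ticket.close_job(): hands the job in; it is judged then, once.
Trained networks look in a picture, given as the dict that the camera call returned (one of the last four; its "shot" number tells which), for a name from the list of things; names that differ only in an ending like _2 or _b are one class to them, and where a whole thing is asked for, a point or a joint stands for the part that bears it (a point fixed in the world has none). Each returns a list of dicts, best first, with "conf" (0 to 1); they miss things now and then, are a little off and sometimes report something else, mostly with a low value. They report only what shows in the picture. A call takes as long as a camera call. They do not tell look-alikes from the thing itself.
- models.look_for(picture, name): "bbox" ([centre column, centre row, width, height] in pixels, round what is visible of it).
- models.landmark_of(picture, name): "location" ([column, row] in pixels: a listed point, or the origin of a listed thing).
The state is a dict: "t": time; "qpos": joint angles; "qvel": joint speeds; "joint_torque": joint torques, N m; "ee_pos": TCP position; "orientation": TCP orientation; "ft_force": force on the tool from outside, world axes, zero at the start; "moment": the same for the moment, N m; "width": finger opening in mm; "grasp_force": force on a finger pad.
Only numpy, scipy, OpenCV 4.12 (cv2) and the standard library are available. Lean on these libraries where they do the work, as an engineer would, in place of code of your own. Each camera call takes 0.05 s, during which the arm holds its last target. There are 200 camera calls.

## Working session

There is one attempt and no reset: what is moved stays moved. The work goes in short steps, Python scripts to look and compute and a tool call to move; the robot and the scene stay as the last step left them, time stands still between calls to the robot, and variables do not carry over. Pictures are saved under pics/ and viewed, at most 11 in all, crops included, and the job is handed in when it is done.

Besides the shell and the picture viewer there is one more tool, called after "Call:" as name([rows], argument=value, ...), one row to a line, values as JSON. play_rows: Moves the arm, as the interface text tells. Its arguments: {"type":"object","properties":{"dp":{"type":"array"},"yaw":{"type":"array"},"gripper":{"type":"number"}},"required":["dp","yaw"]}

```bash
mkdir -p pics; cat > h.py <<'E'
import numpy as np, cv2
from scipy.spatial.transform import Rotation as R
from workcell import ctrl, viewer, ticket, models
def shot(n):
    o=ctrl.get_obs(); p=viewer.get_image(n)
    if n=='wrist':
        M=np.eye(4); M[:3,:3]=R.from_rotvec(o['orientation']).as_matrix(); M[:3,3]=o['ee_pos']
        p['W']=M@p['hand_eye']
    else: p['W']=np.array(p['T'])
    return p
def cloud(p):
    d=p['range_z']; v,u=np.mgrid[:d.shape[0],:d.shape[1]]
    X=np.stack([(u-p['cx'])/p['fx']*d,-(v-p['cy'])/p['fy']*d,-d],-1)
    w=X@p['W'][:3,:3].T+p['W'][:3,3]; w[d<=0]=np.nan
    return w
def onplane(p,u,v,z):
    r=p['W'][:3,:3]@np.array([(u-p['cx'])/p['fx'],-(v-p['cy'])/p['fy'],-1]); o=p['W'][:3,3]
    return o+r*(z-o[2])/r[2]
def save(p,f): cv2.imwrite('pics/'+f,np.ascontiguousarray(p['pixels'][:,:,::-1]))
E
python3 - <<'E'
from h import *
for c in ['scene','side']:
    p=shot(c); save(p,c+'0.png'); w=cloud(p); print(c,[k for k in p], p['W'][:3,3].round())
    for n in ['hatch','lid','lid_eye','pole','pole_hook','forceps','tray','rod_holder','reel','dish1','dish2','lure_box','jar','club']:
        for l in models.landmark_of(p,n)[:3]:
            u,v=l['location']; i,j=int(np.clip(round(v),0,419)),int(np.clip(round(u),0,559))
            print(n,round(l['conf'],2),round(u),round(v),'z0:',onplane(p,u,v,0)[:2].round(),'pt',w[i,j].round())
print(ctrl.get_obs())
E
```

```text
scene ['pixels', 'range_z', 'fx', 'fy', 'cx', 'cy', 'T', 'shot', 'W'] [1072.  315. 1179.]
hatch 0.69 246 262 z0: [660.   1.] pt [663.   4.  10.]Traceback (most recent call last):
  File "<stdin>", line 5, in <module>
ValueError: it knows: club, dish, forceps, hatch, jar, lid_eye, lure_box, pole, pole_hook, reel, rod_holder, tray
```

```bash
python3 - <<'E'
from h import *
for c in ['scene','side']:
    p=shot(c); save(p,c+'0.png'); w=cloud(p); print(c, p['W'][:3,3].round(),'t',ctrl.get_obs()['t'])
    for n in ['hatch','lid_eye','pole','pole_hook','forceps','tray','rod_holder','reel','dish','lure_box','jar','club']:
        for l in models.landmark_of(p,n)[:3]:
            u,v=l['location']; i,j=int(np.clip(round(v),0,419)),int(np.clip(round(u),0,559))
            print(n,round(l['conf'],2),round(u),round(v),'z0:',onplane(p,u,v,0)[:2].round(),'pt',w[i,j].round())
E
```

```text
scene [1072.  315. 1179.] t 0.15
hatch 0.64 247 262 z0: [658.   3.] pt [662.   7.  11.]
hatch 0.26 252 238 z0: [585. -22.] pt [635.  13. 124.]
hatch 0.22 197 176 z0: [ 472. -291.] pt [ 473. -291.   -1.]
lid_eye 0.61 206 262 z0: [ 713. -100.] pt [794.  -8. 263.]
pole 0.61 367 260 z0: [486. 308.] pt [497. 309.  21.]
pole_hook 0.8 344 283 z0: [584. 277.] pt [592. 278.  21.]
forceps 0.76 251 238 z0: [584. -26.] pt [593. -19.  19.]
tray 0.83 244 123 z0: [ 206. -272.] pt [ 214. -266.   10.]
tray 0.68 373 188 z0: [244. 230.] pt [245. 230.   2.]
tray 0.56 278 211 z0: [465.   2.] pt [468.   4.   6.]
rod_holder 0.72 155 243 z0: [ 735. -268.] pt [ 740. -257.   20.]
reel 0.93 324 337 z0: [748. 292.] pt [761. 293.  49.]
reel 0.66 196 175 z0: [ 472. -297.] pt [ 478. -289.   12.]
dish 0.94 418 262 z0: [423. 443.] pt [427. 441.   9.]
dish 0.84 161 151 z0: [ 445. -455.] pt [ 448. -450.    4.]
lure_box 0.81 408 320 z0: [599. 476.] pt [614. 469.  40.]
jar 0.72 126 187 z0: [ 617. -464.] pt [ 637. -431.   52.]
club 0.82 196 176 z0: [ 476. -292.] pt [ 479. -289.    9.]
side [   56. -1081.   865.] t 0.8
ha
[... 278 characters left out ...]
[587. 263.  19.]
forceps 0.59 317 198 z0: [719. 173.] pt [625.  -5. 124.]
tray 0.82 276 236 z0: [477.  -1.] pt [473.  -6.   4.]
tray 0.82 228 312 z0: [ 223. -279.] pt [ 221. -285.    4.]
tray 0.69 197 213 z0: [248. 247.] pt [248. 237.   6.]
rod_holder 0.78 383 266 z0: [ 736. -273.] pt [ 718. -293.   20.]
reel 0.5 313 187 z0: [744. 264.] pt [649.  77. 119.]
dish 0.75 328 336 z0: [ 441. -458.] pt [ 441. -460.    3.]
dish 0.44 230 180 z0: [437. 450.] pt [431. 426.  13.]
lure_box 0.72 263 170 z0: [598. 480.] pt [580. 423.  33.]
jar 0.74 387 316 z0: [ 626. -454.] pt [ 603. -481.   35.]
club 0.86 318 289 z0: [ 496. -292.] pt [ 482. -315.   26.]
club 0.34 326 226 z0: [666. -12.] pt [623. -85.  60.]
```

View pics/scene0.png

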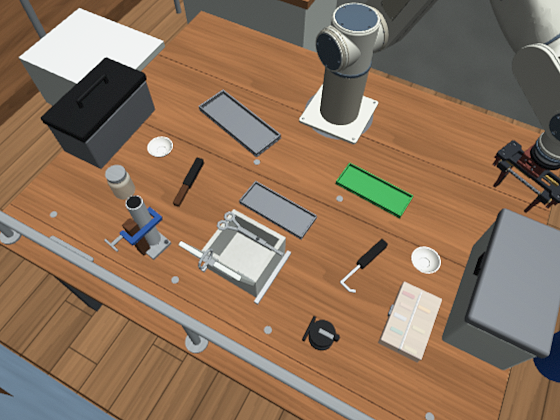

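View pics/side0.png

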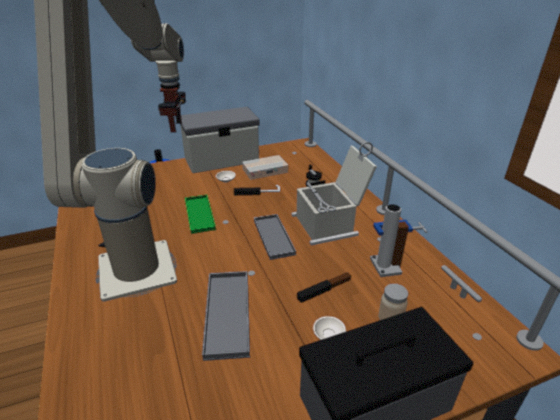

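The scene view shows the target grey tray at (278,211) just in front of the hatch. The bigger grey tray is at (240,122), a green one is at (373,188), the pole is on the left with its hook at (347,287), and the forceps lie on the hatch at (245,235). The side view shows the lid leaning back with its eye at (366,148), and the rod holder on the right at (385,240).

Call:
play_rows([
  [27,-35,20],
  [27,-35,20],
  [27,-35,20],
  [27,-35,20],
  [27,-35,20],
  [27,-35,20],
  [27,-35,20],
  [27,-35,20],
], yaw=[0,0,0,0,0,0,0,0])

```text
t: 2.07
ee_pos: [439.2, 329.4, 361.2]
orientation: [0.65, 3.073, 0.001]
ft_force: [1.0, 0.2, -0.2]
width: 88.0
grasp_force: 0.0
```

```bash
python3 - <<'E'
from h import *
o=ctrl.get_obs(); print(o['ee_pos'],R.from_rotvec(o['orientation']).as_matrix().round(3))
p=shot('wrist'); save(p,'w1.png'); print(p['hand_eye'].round(2),p['fx']); w=cloud(p)
for n in ['pole','pole_hook','forceps','tray','lid_eye']:
    for l in models.landmark_of(p,n)[:2]:
        u,v=l['location']; i,j=int(np.clip(round(v),0,419)),int(np.clip(round(u),0,559))
        print(n,round(l['conf'],2),round(u),round(v),'z13:',onplane(p,u,v,13)[:2].round(),'pt',w[i,j].round())
E
```

```text
[439.19554908 329.35362893 361.17183043] [[-0.914  0.405  0.   ]
 [ 0.405  0.914  0.   ]
 [-0.     0.    -1.   ]]
[[  -0.      0.96    0.28   76.57]
 [   1.      0.     -0.     -0.75]
 [  -0.      0.28   -0.96 -161.65]
 [   0.      0.      0.      1.  ]] 306.5491561195536
pole 0.86 277 197 z13: [473. 308.] pt [471. 309.  24.]
pole_hook 0.88 293 259 z13: [589. 288.] pt [595. 286.   0.]
tray 0.83 177 90 z13: [255. 236.] pt [253. 234.   4.]
tray 0.59 122 257 z13: [460.   7.] pt [462.   2.   5.]
lid_eye 0.39 394 222 z13: [597. 476.] pt [585. 470.  39.]
```

View pics/w1.png

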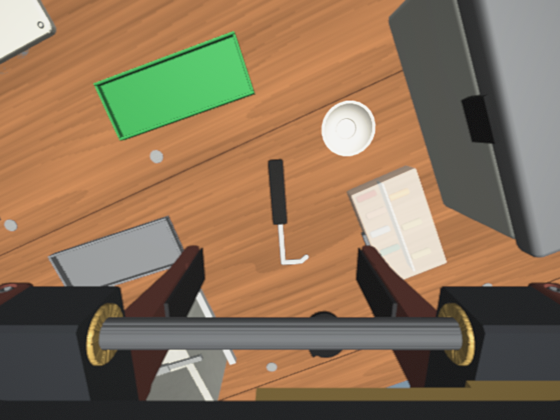

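The wrist view shows the pole with its handle at (277,190) and its hook at (295,262), prong pointing towards world +y. Next I move above the hatch with the hand turned for the forceps.

Call:
play_rows([
  [14,-38,-4],
  [14,-38,-4],
  [14,-38,-4],
  [14,-38,-4],
  [14,-38,-4],
  [14,-38,-4],
  [14,-38,-4],
  [14,-38,-4],
], yaw=[-7,-7,-7,-7,-7,-7,-7,-7])

```text
t: 3.03
ee_pos: [550.3, 27.0, 326.9]
orientation: [-2.02, -2.404, 0.001]
ft_force: [1.1, 0.2, 0.1]
width: 87.7
grasp_force: 0.0
```

Call:
play_rows([
  [0,0,0],
  [0,0,0],
  [0,0,0],
], yaw=[-5,-5,0], gripper=0.5)

```text
t: 3.28
ee_pos: [550.1, 27.8, 326.7]
orientation: [-2.221, -2.22, 0.002]
ft_force: [0.6, 1.2, 0.6]
width: 71.3
grasp_force: 0.0
```

```bash
python3 - <<'E'
from h import *
o=ctrl.get_obs(); print(o['ee_pos'],R.from_rotvec(o['orientation']).as_euler('xyz',degrees=True).round(2),o['width'],o['t'])
p=shot('wrist'); save(p,'w2.png'); w=cloud(p); np.save('w2.npy',w); np.save('w2c.npy',p['pixels'])
for n in ['hatch','forceps','tray','lid_eye']:
    for l in models.landmark_of(p,n)[:2]:
        u,v=l['location']; i,j=int(np.clip(round(v),0,419)),int(np.clip(round(u),0,559))
        print(n,round(l['conf'],2),round(u),round(v),'z5',onplane(p,u,v,5)[:2].round(),'z125:',onplane(p,u,v,125)[:2].round(),'pt',w[i,j].round())
E
```

```text
[550.07628782  27.77274637 326.73632857] [-1.7986e+02 -1.0000e-02  8.9980e+01] 71.29864961965252 3.2833
hatch 0.85 347 193 z5 [655.  -0.] z125: [629.  26.] pt [628.  27. 131.]
forceps 0.55 346 205 z5 [656. -20.] z125: [630.  10.] pt [628.  12. 130.]
tray 0.78 227 193 z5 [463.   1.] z125: [485.  26.] pt [463.  -0.   3.]
tray 0.78 70 32 z5 [254. 230.] z125: [328. 199.] pt [254. 230.   6.]
```

View pics/w2.png

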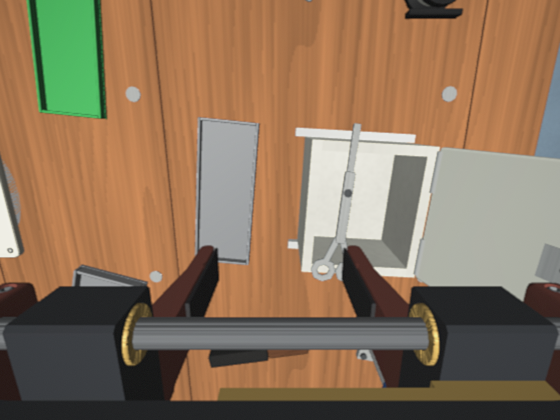

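The wrist view shows the forceps from (355,125), jaws on the +y side, to the loops at (323,268). The tray is at (227,190), and the lid leans back at (490,220). I'll fit the poses from the depth.

```bash
python3 - <<'E'
from h import *
w=np.load('w2.npy').reshape(-1,3); ok=np.isfinite(w[:,0]); w=w[ok]
def box(x0,x1,y0,y1,z0,z1): return w[(w[:,0]>x0)&(w[:,0]<x1)&(w[:,1]>y0)&(w[:,1]<y1)&(w[:,2]>z0)&(w[:,2]<z1)]
b=lambda q: cv2.minAreaRect(q[:,:2].astype(np.float32))
print('tray all',b(box(400,530,-140,150,2,25)),'rim',b(box(400,530,-140,150,13,25)))
h=box(540,760,-130,130,112,124); print('hatch',b(h),len(h))
print('hist z',np.histogram(box(560,720,-100,100,110,150)[:,2],bins=np.arange(110,150,2)))
f=box(580,700,-120,130,126,145); print('forc',b(f),len(f),f[:,2].mean())
for y in range(-110,130,15):
    s=f[abs(f[:,1]-y)<4]
    if len(s): print(y,s[:,0].min().round(),s[:,0].max().round(),np.median(s[:,2]).round(1))
l=box(690,900,-110,110,140,330); print('lid',l.min(0),l.max(0))
for z in range(150,300,20):
    s=l[abs(l[:,2]-z)<4]
    if len(s): print('lid',z,np.median(s[:,0]).round(),s[:,1].min().round(),s[:,1].max().round())
E
```

```text
tray all ((465.3038330078125, 6.395843505859375), (126.15576934814453, 285.551025390625), 2.088359832763672) rim ((461.081787109375, -1.8264541625976562), (230.16598510742188, 90.42697143554688), 84.38887023925781)
hatch ((658.3573608398438, 6.642509460449219), (193.87132263183594, 159.81155395507812), 83.94993591308594) 4772
hist z (array([  92,   92,   96,  177, 2005,  750,   69,  250,  667,  507,  177,
          2,    0,    0,    0,    0,    0,    0,    0]), array([110, 112, 114, 116, 118, 120, 122, 124, 126, 128, 130, 132, 134,
       136, 138, 140, 142, 144, 146, 148]))
forc ((619.2215576171875, 8.32940673828125), (199.23788452148438, 40.05615997314453), 83.43486785888672) 1384 128.20097507831247
-80 591.0 628.0 127.1
-65 592.0 628.0 127.0
-50 609.0 628.0 127.0
-35 615.0 632.0 128.6
-20 619.0 632.0 129.3
-5 621.0 633.0 129.4
10 622.0 634.0 129.5
25 623.0 635.0 130.4
40 625.0 637.0 129.4
55 627.0 636.0 126.6
70 630.0 637.0 126.9
85 631.0 639.0 126.9
100 633.0 640.0 126.7
lid [733.36228088 -87.7599505  140.00247644] [780.23396184  79.56666735 261.96855928]
lid 150 742.0 -86.0 80.0
lid 170 749.0 -75.0 79.0
lid 190 756.0 -64.0 79.0
lid 210 763.0 -52.0 78.0
lid 230 770.0 -48.0 78.0
lid 250 775.0 -28.0 39.0
```

Call:
play_rows([
  [13,-3,-10],
  [13,-3,-20],
  [13,-3,-25],
  [13,-3,-30],
  [13,-3,-35],
  [13,-4,-35],
  [0,0,-20],
  [0,0,0],
], yaw=[-3,-2.7,0,0,0,0,0,0])

```text
t: 4.2
ee_pos: [625.6, 8.6, 147.9]
orientation: [-2.321, -2.109, 0.01]
ft_force: [-0.6, -0.1, 0.3]
width: 44.1
grasp_force: 0.0
```

```bash
python3 - <<'E'
from h import *
o=ctrl.get_obs(); print(o['ee_pos'],R.from_rotvec(o['orientation']).as_euler('xyz',degrees=True).round(2),o['width'],o['t'])
p=shot('wrist'); save(p,'w3.png'); w=cloud(p).reshape(-1,3)
for y in range(-10,60,6):
    s=w[(abs(w[:,1]-y)<3)&(w[:,2]>124)&(w[:,2]<136)&(abs(w[:,0]-630)<18)]
    if len(s): print(y,s[:,0].min().round(1),s[:,0].max().round(1),np.median(s[:,2]).round(1))
E
```

```text
[625.58381357   8.55610726 147.90524858] [-1.7951e+02  4.0000e-02  8.4520e+01] 44.131039100621464 4.2
-10 620.5 632.1 129.4
-4 621.1 632.7 129.5
2 621.7 633.1 129.4
8 622.4 633.7 129.5
14 622.4 634.2 129.5
20 622.9 634.7 129.4
26 623.5 635.8 130.9
32 624.2 636.4 129.6
38 624.7 636.8 129.4
44 625.3 637.3 129.4
50 625.9 637.6 129.1
56 628.3 636.0 126.6
```

View pics/w3.png

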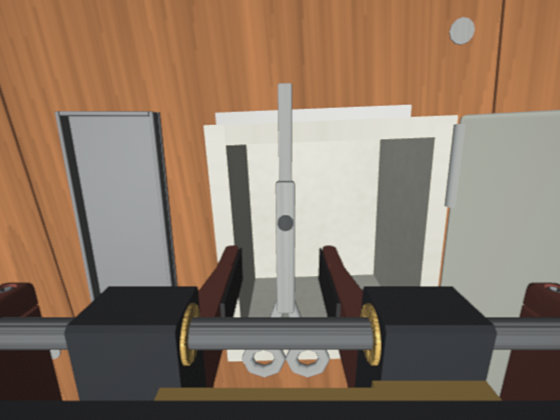

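The wrist view shows the shank centred between the fingers at (286,250), with its end at (286,183). I'll go down and grip.

Call:
play_rows([
  [2,0,-9],
  [0,0,-9],
  [0,0,-8],
  [0,0,0],
  [0,0,0],
], yaw=[0,0,0,0,0])

```text
t: 4.67
ee_pos: [630.3, 8.1, 127.2]
orientation: [-2.327, -2.111, 0.0]
ft_force: [0.2, -0.0, 0.1]
width: 44.0
grasp_force: 0.0
```

Call:
play_rows([
  [0,0,0],
  [0,0,0],
  [0,0,0],
  [0,0,0],
  [0,0,0],
  [0,0,0],
], yaw=[0,0,0,0,0,0], gripper=1)

```text
t: 5.17
ee_pos: [630.5, 8.0, 127.3]
orientation: [2.327, 2.111, 0.0]
ft_force: [0.1, -0.7, 2.3]
width: 11.5
grasp_force: 30.0
```

Only about 3 mm of overlap, so I'll regrip lower.

Call:
play_rows([
  [0,0,0],
  [0,0,0],
  [-2,0,-6.5],
  [0,0,0],
  [0,0,0],
], yaw=[0,0,0,0,0], gripper=0.6)

```text
t: 5.58
ee_pos: [627.8, 8.0, 119.8]
orientation: [-2.326, -2.11, 0.002]
ft_force: [-0.2, -0.2, -0.7]
width: 34.8
grasp_force: 0.0
```

Call:
play_rows([
  [0,0,0],
  [0,0,0],
  [0,0,0],
  [0,0,0],
  [0,0,0],
  [0,0,0],
], yaw=[0,0,0,0,0,0], gripper=1)

```text
t: 6.08
ee_pos: [628.6, 8.0, 120.7]
orientation: [2.327, 2.111, 0.0]
ft_force: [-0.2, 0.3, 0.6]
width: 11.9
grasp_force: 30.0
```

Call:
play_rows([
  [0,0,5],
  [0,0,10],
  [0,0,15],
  [0,0,15],
  [0,0,0],
], yaw=[0,0,0,0,0])

```text
t: 6.5
ee_pos: [630.6, 8.0, 169.4]
orientation: [2.324, 2.108, 0.006]
ft_force: [1.2, -0.0, -0.3]
width: 11.7
grasp_force: 30.0
```

Call:
play_rows([
  [-22,-2,0],
  [-34,-2,0],
  [-34,-2,0],
  [-34,-2,0],
  [-26,-1,-20],
  [-18,-1,-35],
  [0,0,-35],
  [0,0,-20],
], yaw=[0,0,0,0,0,0,0,0])

```text
t: 7.17
ee_pos: [458.0, -2.0, 53.6]
orientation: [-2.326, -2.109, 0.003]
ft_force: [-0.6, -0.1, -0.5]
width: 11.5
grasp_force: 30.0
```

Call:
play_rows([
  [0,0,-15],
  [0,0,0],
  [0,0,0],
], yaw=[0,0,0])

```text
t: 7.42
ee_pos: [460.0, -1.9, 40.2]
orientation: [-2.326, -2.11, 0.002]
ft_force: [0.3, 0.2, -0.4]
width: 12.0
grasp_force: 30.0
```

```bash
python3 - <<'E'
from h import *
o=ctrl.get_obs(); print(o['ee_pos'],R.from_rotvec(o['orientation']).as_euler('xyz',degrees=True).round(2),o['width'],o['t'])
p=shot('wrist'); save(p,'w4.png'); w=cloud(p).reshape(-1,3)
for y in range(10,140,8):
    s=w[(abs(w[:,1]-y)<3)&(w[:,2]>30)&(w[:,2]<70)&(abs(w[:,0]-461)<40)]
    r=w[(abs(w[:,1]-y)<3)&(w[:,2]>12)&(w[:,2]<23)&(abs(w[:,0]-461)<60)]
    if len(s): print(y,s[:,0].min().round(1),s[:,0].max().round(1),np.median(s[:,2]).round(1), len(r) and (r[:,0].min(),r[:,0].max()))
s=w[(w[:,2]>30)&(w[:,2]<70)&(abs(w[:,0]-461)<40)&(w[:,1]>0)]; print('tip y',s[:,1].max())
r=w[(w[:,2]>12)&(w[:,2]<24)&(abs(w[:,0]-461)<40)&(w[:,1]>60)]; print('rim y',r[:,1].max())
E
```

```text
[460.01696445  -1.94583806  40.19834841] [-1.799e+02  1.000e-02  8.442e+01] 12.012491022708382 7.4167
10 445.2 475.4 53.1 (np.float64(417.07920798658347), np.float64(507.5268382458288))
18 455.5 467.3 50.5 (np.float64(417.91888995697065), np.float64(508.5997976636653))
26 455.8 468.0 49.0 (np.float64(418.8267813530175), np.float64(508.63360649296567))
34 456.7 468.7 49.1 (np.float64(419.3299897026892), np.float64(509.6009597247582))
42 457.6 469.2 47.2 (np.float64(419.8040211819332), np.float64(510.41899319805714))
50 460.4 468.7 46.1 (np.float64(420.6946735512792), np.float64(511.24087957239215))
58 461.3 469.4 46.1 (np.float64(421.7921029996661), np.float64(512.0981481014535))
66 462.1 470.1 46.2 (np.float64(422.7586719625149), np.float64(512.8864717914748))
74 462.5 470.8 46.1 (np.float64(423.57635425239346), np.float64(513.6204110957834))
82 463.3 471.6 46.2 (np.float64(424.1161474360581), np.float64(514.4700420199496))
90 464.2 472.4 46.2 (np.float64(425.0719162885011), np.float64(515.032491390051))
98 465.0 472.1 46.0 (np.float64(425.2739957712559), np.float64(515.7850639530401))
tip y 96.55051735090484
rim y 116.66376899393306
```

View pics/w4.png

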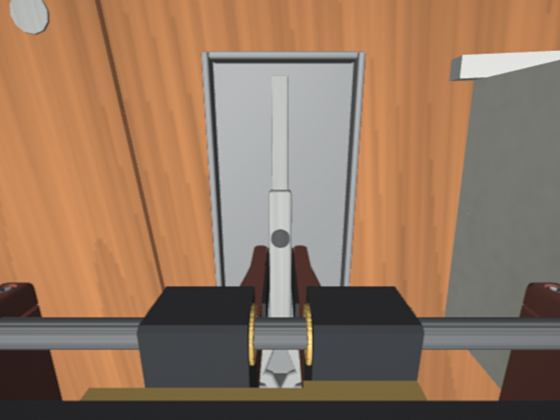

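The wrist view shows the forceps lying centred and parallel inside the tray outline, tip at (281,75) and tray end at (283,57). I'll lower them.

Call:
play_rows([
  [0,1.5,-10],
  [1,0,-10],
  [0,0,-8],
  [0,0,-4],
  [0,0,-2.5],
  [0,0,0],
  [0,0,0],
], yaw=[0,0,0,0,0,0,0])

```text
t: 8.05
ee_pos: [461.4, -0.5, 6.0]
orientation: [-2.327, -2.111, 0.0]
ft_force: [0.4, 0.0, 0.1]
width: 11.5
grasp_force: 30.0
```

Call:
play_rows([
  [0,0,-1],
  [0,0,0],
  [0,0,0],
  [0,0,0],
  [0,0,10],
  [0,0,30],
  [0,0,40],
  [0,0,40],
], yaw=[0,0,0,0,0,0,0,0], gripper=0.68)

```text
t: 8.72
ee_pos: [460.4, -0.4, 126.5]
orientation: [-2.326, -2.109, 0.003]
ft_force: [1.3, -0.7, 0.4]
width: 28.1
grasp_force: 0.0
```

Call:
play_rows([
  [0,30,30],
  [0,40,30],
  [0,40,20],
  [0,40,0],
  [0,40,0],
  [0,40,0],
  [0,40,0],
  [0,30,0],
], yaw=[7,7,7,7,7,7,7,7], gripper=0.3)

```text
t: 9.38
ee_pos: [461.0, 292.5, 199.4]
orientation: [1.053, 2.959, 0.002]
ft_force: [0.3, 0.1, 0.5]
width: 61.6
grasp_force: 0.0
```

Call:
play_rows([
  [5,0,0],
  [5,0,0],
  [5,0,0],
  [0,0,0],
], yaw=[7,7,3,0])

```text
t: 9.72
ee_pos: [476.9, 289.9, 199.0]
orientation: [0.611, 3.081, 0.001]
ft_force: [-0.1, -0.6, 0.2]
width: 61.4
grasp_force: 0.0
```

```bash
python3 - <<'E'
from h import *
o=ctrl.get_obs(); print(o['ee_pos'],R.from_rotvec(o['orientation']).as_euler('xyz',degrees=True).round(2),o['width'],o['t'])
p=shot('wrist'); save(p,'w5.png'); w=cloud(p)
q=w.reshape(-1,3); c=p['pixels'].reshape(-1,3).astype(int)
m=(q[:,2]>18)&(q[:,2]<34)&(q[:,0]>380)&(q[:,0]<580)&(q[:,1]>230)&(q[:,1]<380)&(c.max(1)<90)
print('handle',cv2.minAreaRect(q[m][:,:2].astype(np.float32)),m.sum())
a=q[m][:,:2]; mu=a.mean(0); d=np.linalg.svd(a-mu,full_matrices=False)[2][0]; print(mu,d,np.degrees(np.arctan2(d[1],d[0])))
m2=(q[:,2]>10)&(q[:,2]<24)&(q[:,0]>500)&(q[:,0]<640)&(q[:,1]>230)&(q[:,1]<380)&(c.max(1)>=90)
print('shaft',m2.sum(),q[m2].min(0),q[m2].max(0))
for n in ['pole','pole_hook']:
    for l in models.landmark_of(p,n)[:1]:
        u,v=l['location']; print(n,round(l['conf'],2),u,v,onplane(p,u,v,13)[:2].round(1))
# tray check from scene
s=shot('scene'); cv2.imwrite('pics/s5.png',cv2.resize(np.hstack([s['pixels'][150:350,130:410,::-1],p['pixels'][110:310,140:420,::-1]]),None,fx=1.4,fy=1.4))
E
```

```text
[476.87084277 289.92585832 198.96429947] [1.7996e+02 4.0000e-02 1.5755e+02] 61.4490262586194 9.7167
handle ((464.6820983886719, 312.244140625), (24.433029174804688, 107.93746185302734), 70.33926391601562) 2112
[462.20199326 313.06717637] [ 0.94075914 -0.33907555] -19.820561887205212
shaft 605 [500.22075374 265.32089311  10.30678234] [601.54274609 313.24586879  23.97709578]
pole 0.71 296.2 188.1 [476.4 309.6]
pole_hook 0.94 315.0 280.2 [594.9 288. ]
```

View pics/s5.png

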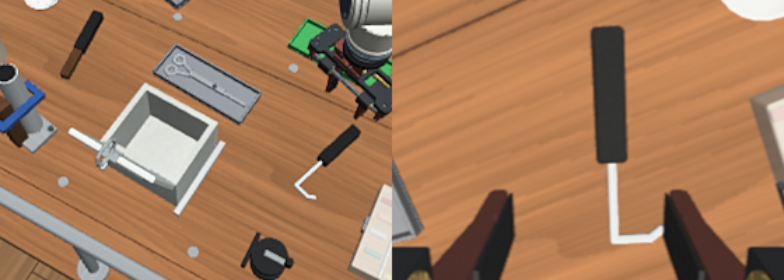

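The forceps lie in the tray, and the pole's handle and hook are clearly visible. I'll go down over the front part of the handle.

Call:
play_rows([
  [8,4,-25],
  [8,4,-30],
  [7,2,-35],
  [0,0,-35],
  [0,0,-25],
  [0,0,-15],
  [0,0,-10],
  [0,0,0],
], yaw=[2.7,0,0,0,0,0,0,0])

```text
t: 10.58
ee_pos: [498.2, 298.8, 21.4]
orientation: [-0.543, -3.092, 0.003]
ft_force: [0.5, -0.2, 0.6]
width: 61.1
grasp_force: 0.0
```

Call:
play_rows([
  [0,0,0],
], yaw=[0])

```text
t: 10.67
ee_pos: [499.6, 299.6, 23.4]
orientation: [-0.543, -3.094, 0.0]
ft_force: [0.2, -0.3, 0.5]
width: 61.6
grasp_force: 0.0
```

Call:
play_rows([
  [0,0,-10],
  [0,0,-7],
  [0,0,-3],
  [0,0,0],
  [0,0,0],
], yaw=[0,0,0,0,0])

```text
t: 11.08
ee_pos: [499.4, 299.6, 3.2]
orientation: [-0.542, -3.094, 0.0]
ft_force: [1.1, -0.4, -0.1]
width: 61.3
grasp_force: 0.0
```

Call:
play_rows([
  [0,0,0],
  [0,0,0],
  [0,0,0],
  [0,0,0],
  [0,0,0],
], yaw=[0,0,0,0,0], gripper=1)

```text
t: 11.5
ee_pos: [499.6, 299.6, 3.3]
orientation: [0.542, 3.094, 0.0]
ft_force: [-0.1, -0.8, 0.1]
width: 31.5
grasp_force: 0.0
```

```bash
python3 - <<'E'
from h import *
p=shot('wrist'); w=cloud(p)
o=ctrl.get_obs(); T=R.from_rotvec(o['orientation']).as_matrix()
for n in ['pole_hook']:
    for l in models.landmark_of(p,n)[:1]:
        u,v=l['location']; i,j=round(v),round(u); print(n,round(l['conf'],2),u,v,onplane(p,u,v,13).round(1),w[i,j],T.T@(onplane(p,u,v,13)-o['ee_pos']))
# lid eye and hatch from scene/side
for c in ['scene','side']:
    s=shot(c); ws=cloud(s)
    for n in ['lid_eye','hatch']:
        for l in models.landmark_of(s,n)[:2]:
            u,v=l['location']; print(c,n,round(l['conf'],2),u,v,onplane(s,u,v,0)[:2].round(),onplane(s,u,v,285).round())
    q=ws.reshape(-1,3)
    m=(q[:,2]>250)&(q[:,2]<330)&(abs(q[:,0]-790)<60)&(abs(q[:,1])<60); print(c,m.sum(), m.any() and (q[m].min(0).round(),q[m].max(0).round(),q[m].mean(0).round()))
    m=(q[:,2]>112)&(q[:,2]<124)&(abs(q[:,0]-655)<110)&(abs(q[:,1])<130); print('rim',cv2.minAreaRect(q[m][:,:2].astype(np.float32)))
E
```

```text
scene lid_eye 0.8 202.6 259.8 [ 713. -113.] [800. -10. 285.]
scene hatch 0.56 244.8 260.9 [658.  -4.] [758.  73. 285.]
scene 383 (array([769., -60., 251.]), array([818.,  60., 310.]), array([788.,  -0., 269.]))
rim ((662.2613525390625, 0.4412078857421875), (171.4722442626953, 164.4004669189453), 86.26396179199219)
side lid_eye 0.87 362.7 149.7 [1133.  505.] [778. -18. 285.]
side hatch 0.66 325.0 225.6 [663.  -8.] [ 463. -361.  285.]
side 172 (array([769., -58., 250.]), array([820.,  60., 311.]), array([786.,  -5., 268.]))
rim ((662.8153076171875, -1.7969818115234375), (181.6245574951172, 160.98382568359375), 88.12572479248047)
```

Call:
play_rows([
  [0,0,0],
  [0,0,0],
  [0,0,0],
  [0,0,0],
], yaw=[0,0,0,0], gripper=1)

```text
t: 12.23
ee_pos: [499.6, 299.7, 3.3]
orientation: [0.542, 3.094, 0.0]
ft_force: [-0.6, 0.4, 3.0]
width: 25.9
grasp_force: 30.0
```

Call:
play_rows([
  [0,0,10],
  [0,0,20],
  [0,0,35],
  [0,0,40],
  [0,0,40],
  [0,0,40],
  [0,0,40],
  [0,0,30],
], yaw=[0,0,0,0,0,0,0,0])

```text
t: 12.9
ee_pos: [499.6, 299.6, 262.2]
orientation: [0.542, 3.092, 0.003]
ft_force: [0.4, 0.2, -1.1]
width: 26.0
grasp_force: 30.0
```

```bash
cat >> h.py <<'E'
def ray(p,u,v):
    r=p['W'][:3,:3]@np.array([(u-p['cx'])/p['fx'],-(v-p['cy'])/p['fy'],-1]); return p['W'][:3,3],r/np.linalg.norm(r)
def tri(rs):
    A=sum(np.eye(3)-np.outer(r,r) for o,r in rs); b=sum((np.eye(3)-np.outer(r,r))@o for o,r in rs); return np.linalg.solve(A,b)
def best(p,n):
    l=models.landmark_of(p,n); return (l[0]['location'],round(l[0]['conf'],2)) if l else None
E
python3 - <<'E'
from h import *
o=ctrl.get_obs(); print(o['ee_pos'],o['width'],o['t'],R.from_rotvec(o['orientation']).as_euler('xyz',degrees=True).round(2))
rs={'lid_eye':[],'pole_hook':[]}
for c in ['scene','side']:
    s=shot(c)
    for n in rs:
        b=best(s,n); print(c,n,b)
        if b: rs[n].append(ray(s,*b[0]))
for n in rs:
    X=tri(rs[n]); print(n,X.round(1),[np.linalg.norm(np.cross(X-o_,r)).round(1) for o_,r in rs[n]])
p=shot('wrist'); w=cloud(p); b=best(p,'pole_hook'); print(b); T=R.from_rotvec(o['orientation']).as_matrix()
X=onplane(p,*b[0],o['ee_pos'][2]+10); print(X,'tool',T.T@(X-o['ee_pos']))
j,i=[int(round(x)) for x in b[0]]; print(w[i-8:i+9,j-8:j+9].reshape(-1,3)[:,2].max())
q=w.reshape(-1,3); m=(abs(q[:,0]-560)<60)&(abs(q[:,1]-290)<50)&(q[:,2]>220)&(q[:,2]<290); a=q[m]
for d in range(0,120,12):
    k=a[abs((a-o['ee_pos'])@(-T[:,0])-d)<4]
    if len(k): print(d,k[:,2].max().round(1),((k-o['ee_pos'])@T[:,1]).mean().round(1))
E
```

```text
[499.62863377 299.62810507 262.17276875] 26.00003194148323 12.9 [1.7988e+02 1.0000e-01 1.6011e+02]
scene lid_eye ([203.8, 258.6], 0.63)
scene pole_hook ([361.5, 246.1], 0.6)
side lid_eye ([363.7, 147.8], 0.74)
side pole_hook ([277.3, 128.3], 0.8)
lid_eye [792.9  -7.  284.3] [np.float64(3.8), np.float64(3.8)]
pole_hook [594.7 286.5 272.9] [np.float64(1.5), np.float64(1.5)]
NoneTraceback (most recent call last):
  File "<stdin>", line 12, in <module>
TypeError: 'NoneType' object is not subscriptable
```

Call:
play_rows([
  [0,-30,6],
  [5,-40,6],
  [10,-41,0],
  [10,-41,0],
  [10,-41,0],
  [10,-41,0],
  [10,-41,0],
  [5,-41,0],
], yaw=[4,5,5,0,0,0,0,0])

```text
t: 13.97
ee_pos: [558.9, -15.8, 268.8]
orientation: [-0.161, -3.136, -0.0]
ft_force: [1.4, 0.6, -2.0]
width: 25.7
grasp_force: 30.0
```

Call:
play_rows([
  [10,-40,0],
  [20,-15,0],
  [30,-5,0],
  [35,0,0],
  [25,0,0],
  [10,0,0],
  [0,0,0],
  [0,0,0],
], yaw=[0,0,0,0,0,0,0,0])

```text
t: 14.63
ee_pos: [687.7, -73.6, 268.3]
orientation: [-0.161, -3.134, -0.0]
ft_force: [-0.5, 0.4, -2.4]
width: 26.0
grasp_force: 30.0
```

```bash
python3 - <<'E'
from h import *
o=ctrl.get_obs(); print(o['ee_pos'],o['width'],o['t'],R.from_rotvec(o['orientation']).as_euler('xyz',degrees=True).round(2))
rs={'lid_eye':[],'pole_hook':[]}; im=[]
for c in ['scene','side','wrist']:
    s=shot(c)
    for n in rs:
        b=best(s,n); print(c,n,b)
        if b and b[1]>.4: rs[n].append(ray(s,*b[0]))
    im.append(s)
for n in rs:
    if len(rs[n])>1:
        X=tri(rs[n]); print(n,X.round(1),[np.linalg.norm(np.cross(X-o_,r)).round(1) for o_,r in rs[n]])
np.save('w6.npy',cloud(im[2])); np.save('s6.npy',cloud(im[0])); np.save('d6.npy',cloud(im[1]))
a=im[1]['pixels'][90:240,270:420,::-1]; b=im[2]['pixels'][100:400,130:430,::-1]
cv2.imwrite('pics/s6.png',np.hstack([cv2.resize(a,(399,399)),cv2.resize(b,(399,399))]))
E
```

```text
[687.65603339 -73.57579156 268.32333856] 26.000652697649027 14.6333 [180.    -0.21 174.13]
scene lid_eye ([202.9, 259.2], 0.87)
scene pole_hook ([186.6, 244.7], 0.84)
side lid_eye ([365.3, 148.8], 0.7)
side pole_hook ([374.7, 157.9], 0.53)
wrist lid_eye None
wrist pole_hook None
lid_eye [795.7  -9.9 281.7] [np.float64(2.1), np.float64(2.1)]
pole_hook [787.5 -67.8 276.7] [np.float64(5.1), np.float64(5.1)]
```

View pics/s6.png

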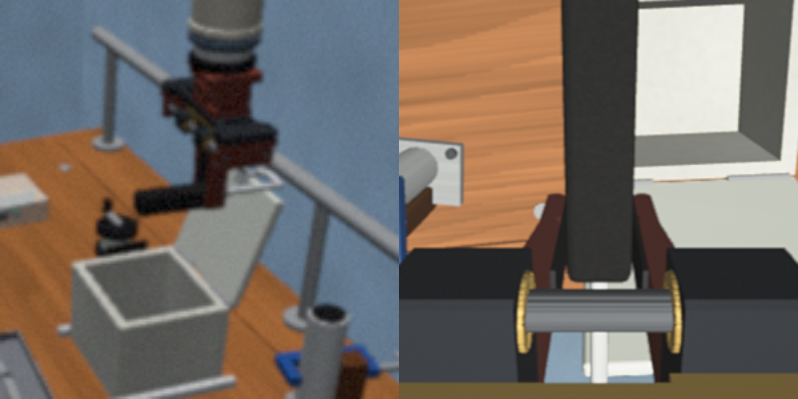

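```bash
python3 - <<'E'
from h import *
ex=np.array([.995,-.101]);ey=np.array([.101,.995])
for f in ['s6','d6']:
    q=np.load(f+'.npy').reshape(-1,3); q=q[np.isfinite(q[:,0])]
    m=(q[:,2]>268)&(q[:,2]<330)&(abs(q[:,0]-795)<32)&(abs(q[:,1]+9)<35); a=q[m]
    print(f,len(a)); 
    if len(a):
        X=(a[:,:2]-[794.5,-9])@ex; Y=(a[:,:2]-[794.5,-9])@ey
        print(np.percentile(X,[0,10,50,90,100]).round(1),np.percentile(Y,[0,10,50,90,100]).round(1),np.percentile(a[:,2],[0,10,50,90,100]).round(1))
    m=(q[:,2]>200)&(q[:,2]<255)&(abs(q[:,0]-770)<60)&(abs(q[:,1])<100); a=q[m]
    for z in (210,230,250):
        k=a[abs(a[:,2]-z)<5]; print(z,len(k),len(k) and (np.median((k[:,:2]-[794.5,-9])@ex).round(1),((k[:,:2]-[794.5,-9])@ey).min().round(1),((k[:,:2]-[794.5,-9])@ey).max().round(1)))
E
```

```text
s6 107
[-25.8 -21.   -4.8  20.   23.3] [-35.6 -31.    2.6   4.9   5.5] [268.1 274.2 295.1 307.  309.7]
210 16 (np.float64(-32.3), np.float64(-79.6), np.float64(85.7))
230 37 (np.float64(-11.7), np.float64(-54.5), np.float64(85.5))
250 21 (np.float64(-16.8), np.float64(-46.5), np.float64(86.1))
d6 7
[-18.8 -18.1 -12.   24.4  24.5] [-35.4 -34.3  -0.9  -0.4  -0.2] [268.5 268.8 274.7 281.5 284. ]
210 64 (np.float64(-28.1), np.float64(-89.3), np.float64(11.0))
230 58 (np.float64(-20.8), np.float64(-87.5), np.float64(26.2))
250 59 (np.float64(-15.0), np.float64(-86.6), np.float64(33.0))
```

Call:
play_rows([
  [4,0,3],
  [3,-1,2],
  [0,0,0],
  [0,0,0],
  [0,0,0],
], yaw=[0,0,0,0,0])

```text
t: 15.5
ee_pos: [695.9, -74.9, 275.1]
orientation: [-0.161, -3.137, -0.0]
ft_force: [-0.0, 1.3, -1.8]
width: 25.5
grasp_force: 30.0
```

Call:
play_rows([
  [1,8,0],
  [1,10,0],
  [0.5,5,0],
  [0,0,0],
  [0,0,0],
], yaw=[0,0,0,0,0])

```text
t: 15.92
ee_pos: [698.4, -51.0, 275.1]
orientation: [-0.159, -3.137, 0.0]
ft_force: [0.3, 0.1, -1.2]
width: 25.9
grasp_force: 30.0
```

```bash
python3 - <<'E'
from h import *
o=ctrl.get_obs(); e=o['ee_pos']; h=e+[94.3,8.5,10]; print(e,'hook',h)
rs={'lid_eye':[],'pole_hook':[]}; im=[]
for c in ['scene','side']:
    s=shot(c); im.append(s)
    for n in rs:
        b=best(s,n); print(c,n,b)
        if b and b[1]>.4: rs[n].append(ray(s,*b[0]))
    # project predicted hook & eye
for n in rs:
    if len(rs[n])>1: print(n,tri(rs[n]).round(1))
s=im[0]; M=np.linalg.inv(s['W'])
for X in (h,[794.5,-8.5,283]):
    c=M@np.append(X,1); print('proj scene',s['cx']+s['fx']*c[0]/-c[2], s['cy']-s['fy']*c[1]/-c[2])
a=s['pixels'][220:290,160:240,::-1]; b=im[1]['pixels'][120:190,330:410,::-1]
cv2.imwrite('pics/s7.png',np.hstack([cv2.resize(a,(400,350),interpolation=2),cv2.resize(b,(400,350),interpolation=2)]))
E
```

```text
[698.37581681 -50.99312403 275.14436495] hook [792.67581681 -42.49312403 285.14436495]
scene lid_eye ([203.9, 259.5], 0.88)
scene pole_hook None
side lid_eye ([364.4, 149.6], 0.81)
side pole_hook ([370.5, 153.7], 0.65)
lid_eye [793.9  -8.5 278.4]
proj scene 191.9624705704548 250.6879744782911
proj scene 204.52371899890244 258.40612002339833
```

View pics/s7.png

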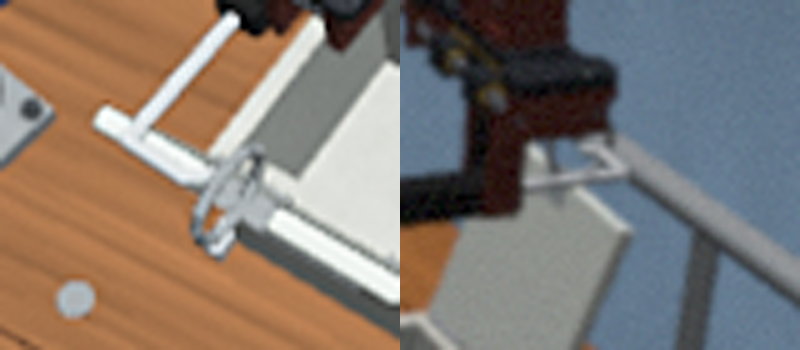

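The left crop shows the shaft end at (140,130) and the prong pointing at the ring at (225,195), in line with the estimate. I'll insert slowly.

Call:
play_rows([
  [0.5,8,-0.5],
  [0.5,8,-0.5],
  [0.5,4,0],
  [0,0,0],
], yaw=[0,0,0,0])

```text
t: 16.55
ee_pos: [699.9, -30.4, 274.1]
orientation: [-0.159, -3.137, -0.0]
ft_force: [0.4, -1.1, -2.0]
width: 25.8
grasp_force: 30.0
```

Call:
play_rows([
  [0,7,-0.5],
  [0,6,0],
  [0,0,0],
  [0,0,0],
], yaw=[0,0,0,0])

```text
t: 16.88
ee_pos: [699.8, -18.3, 273.7]
orientation: [-0.16, -3.137, 0.0]
ft_force: [0.6, -0.4, -0.9]
width: 25.8
grasp_force: 30.0
```

```bash
python3 - <<'E'
from h import *
o=ctrl.get_obs(); e=o['ee_pos']; h=e+[94.3,8.5,10]; print(e,'hook',h,o['ft_force'],o['t'])
rs={'lid_eye':[],'pole_hook':[]}; im=[]
for c in ['scene','side']:
    s=shot(c); im.append(s)
    for n in rs:
        b=best(s,n); print(c,n,b)
        if b and b[1]>.4: rs[n].append(ray(s,*b[0]))
for n in rs:
    if len(rs[n])>1: print(n,tri(rs[n]).round(1))
s=im[0]
a=s['pixels'][220:290,160:240,::-1]; b=im[1]['pixels'][120:190,330:410,::-1]
cv2.imwrite('pics/s8.png',np.hstack([cv2.resize(a,(400,350),interpolation=2),cv2.resize(b,(400,350),interpolation=2)]))
E
```

```text
[699.84436873 -18.25453408 273.68198766] hook [794.14436873  -9.75453408 283.68198766] [ 0.55078498 -0.4365774  -0.90304791] 16.8833
scene lid_eye ([202.5, 257.8], 0.79)
scene pole_hook ([205.1, 258.9], 0.53)
side lid_eye ([365.2, 145.3], 0.73)
side pole_hook ([365.7, 146.7], 0.74)
lid_eye [796.1  -7.8 293.3]
pole_hook [796.5  -5.2 287.6]
```

View pics/s8.png

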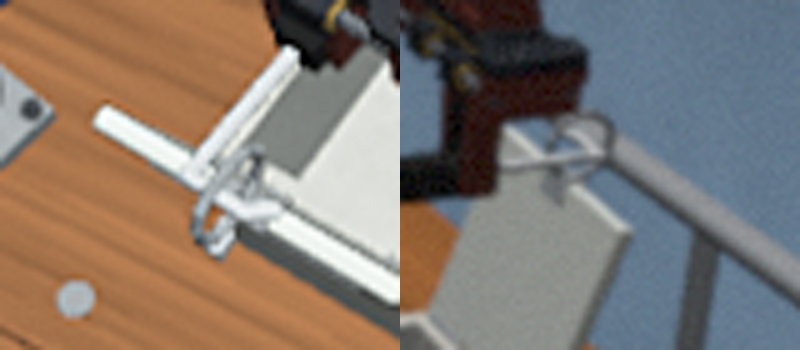

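The prong passes through the ring in both crops. Next I work out the arc in round numbers.

```bash
python3 - <<'E'
import numpy as np
a=np.linspace(1.908,-0.06,41)
x=75-173*np.cos(a)+6*np.sin(a); z=120+173*np.sin(a)+6*np.cos(a)
P=np.stack([.995*x,-.101*x,z],1); P=np.round(P-P[0],1); d=np.diff(P,axis=0).round(1)
for k in range(0,40,8): print(a[k+8].round(2),P[k+8],d[k:k+8].tolist())
E
```

```text
1.51 [-66.3   6.7  11.8] [[-8.0, 0.8, 2.9], [-8.1, 0.8, 2.5], [-8.2, 0.9, 2.1], [-8.3, 0.8, 1.7], [-8.4, 0.9, 1.3], [-8.4, 0.8, 0.8], [-8.5, 0.9, 0.5], [-8.4, 0.8, 0.0]]
1.12 [-132.1   13.4   -2.9] [[-8.5, 0.9, -0.4], [-8.4, 0.8, -0.8], [-8.4, 0.9, -1.2], [-8.3, 0.8, -1.7], [-8.2, 0.9, -2.0], [-8.2, 0.8, -2.5], [-7.9, 0.8, -2.8], [-7.9, 0.8, -3.3]]
0.73 [-187.2   19.   -41.8] [[-7.6, 0.8, -3.6], [-7.5, 0.7, -4.0], [-7.3, 0.8, -4.4], [-7.1, 0.7, -4.7], [-6.8, 0.7, -5.1], [-6.5, 0.7, -5.4], [-6.3, 0.6, -5.7], [-6.0, 0.6, -6.0]]
0.33 [-223.3   22.7  -99. ] [[-5.7, 0.6, -6.3], [-5.4, 0.5, -6.6], [-5.0, 0.5, -6.8], [-4.7, 0.5, -7.1], [-4.4, 0.5, -7.3], [-4.0, 0.4, -7.5], [-3.6, 0.3, -7.7], [-3.3, 0.4, -7.9]]
-0.06 [-234.8   23.8 -165.7] [[-2.8, 0.3, -8.0], [-2.5, 0.2, -8.1], [-2.0, 0.2, -8.3], [-1.7, 0.2, -8.3], [-1.2, 0.1, -8.5], [-0.9, 0.1, -8.4], [-0.4, 0.0, -8.5], [0.0, 0.0, -8.6]]
```

Call:
play_rows([
  [-8,0.8,2.9],
  [-8.1,0.8,2.5],
  [-8.2,0.9,2.1],
  [-8.3,0.8,1.7],
  [-8.4,0.9,1.3],
  [-8.4,0.8,0.8],
  [-8.5,0.9,0.5],
  [-8.4,0.8,0],
], yaw=[0,0,0,0,0,0,0,0])

```text
t: 17.85
ee_pos: [632.8, -12.1, 285.8]
orientation: [0.161, 3.137, -0.0]
ft_force: [2.8, -2.4, -2.7]
width: 25.7
grasp_force: 30.0
```

```bash
cat > st.py <<'E'
from h import *
o=ctrl.get_obs(); e=o['ee_pos']; print('tcp',e.round(1),'kin hook',(e+[94.3,8.5,10]).round(1),o['ft_force'].round(1) if hasattr(o['ft_force'],'round') else o['ft_force'],o['t'])
rs={'lid_eye':[],'pole_hook':[]}
for c in ['scene','side']:
    s=shot(c); save(s,f'st_{c}.png'); np.save(f'st_{c}.npy',cloud(s))
    for n in rs:
        b=best(s,n); print(c,n,b)
        if b: rs[n].append(ray(s,*b[0]))
for n in rs:
    if len(rs[n])>1:
        X=tri(rs[n]); print(n,X.round(1))
        if n=='lid_eye':
            x=((X[:2]-[794.3,-8.7])@[.995,-.101])+138-75; print('angle',np.arctan2(X[2]-120,-x)-.035)
E
python3 st.py
```

```text
tcp [632.8 -12.1 285.8] kin hook [727.1  -3.6 295.8] [ 2.8 -2.4 -2.7] 17.85
scene lid_eye ([214.6, 238.5], 0.88)
scene pole_hook ([222.4, 233.7], 0.52)
side lid_eye ([350.6, 146.8], 0.65)
side pole_hook ([348.2, 148.1], 0.73)
lid_eye [742.7  -7.6 296.1]
angle 1.601419609181115
pole_hook [728.9  -3.2 293.3]
```

Call:
play_rows([
  [-8.5,0.9,-0.4],
  [-8.4,0.8,-0.8],
  [-8.4,0.9,-1.2],
  [-8.3,0.8,-1.7],
  [-8.2,0.9,-2],
  [-8.2,0.8,-2.5],
  [-7.9,0.8,-2.8],
  [-7.9,0.8,-3.3],
], yaw=[0,0,0,0,0,0,0,0])

```text
t: 18.82
ee_pos: [567.0, -5.3, 270.6]
orientation: [0.161, 3.137, 0.0]
ft_force: [1.6, -1.6, -1.5]
width: 26.4
grasp_force: 30.0
```

Call:
play_rows([
  [-7.6,0.8,-3.6],
  [-7.5,0.7,-4],
  [-7.3,0.8,-4.4],
  [-7.1,0.7,-4.7],
  [-6.8,0.7,-5.1],
  [-6.5,0.7,-5.4],
  [-6.3,0.6,-5.7],
  [-6,0.6,-6],
], yaw=[0,0,0,0,0,0,0,0])

```text
t: 19.48
ee_pos: [512.1, 0.3, 231.3]
orientation: [0.161, 3.137, 0.0]
ft_force: [1.3, -1.7, -0.6]
width: 25.8
grasp_force: 30.0
```

```bash
python3 st.py
```

```text
tcp [5.121e+02 3.000e-01 2.313e+02] kin hook [606.4   8.8 241.3] [ 1.3 -1.7 -0.6] 19.4833
scene lid_eye ([246.6, 208.2], 0.77)
scene pole_hook ([254.4, 206.3], 0.65)
side lid_eye ([316.5, 164.9], 0.72)
side pole_hook ([311.2, 167.7], 0.57)
lid_eye [620.5  -1.7 249.9]
angle 0.8304674206895032
pole_hook [603.7   7.7 239.1]
```

Call:
play_rows([
  [-5.7,0.6,-6.3],
  [-5.4,0.5,-6.6],
  [-5,0.5,-6.8],
  [-4.7,0.5,-7.1],
  [-4.4,0.5,-7.3],
  [-4,0.4,-7.5],
  [-3.6,0.3,-7.7],
  [-3.3,0.4,-7.9],
], yaw=[0,0,0,0,0,0,0,0])

```text
t: 20.45
ee_pos: [476.0, 3.9, 173.9]
orientation: [-0.161, -3.137, 0.0]
ft_force: [1.3, 0.0, -1.5]
width: 26.1
grasp_force: 30.0
```

Call:
play_rows([
  [-2.8,0.3,-8],
  [-2.5,0.2,-8.1],
  [-2,0.2,-8.3],
  [-1.7,0.2,-8.3],
  [-1.2,0.1,-8.5],
  [0,0,0],
  [0,0,0],
], yaw=[0,0,0,0,0,0,0])

```text
t: 21.03
ee_pos: [465.8, 4.9, 132.8]
orientation: [-0.161, -3.136, 0.0]
ft_force: [0.2, 0.1, -1.8]
width: 25.9
grasp_force: 30.0
```

```bash
python3 st.py
```

```text
tcp [465.8   4.9 132.8] kin hook [560.1  13.4 142.8] [ 0.2  0.1 -1.8] 21.0333
scene lid_eye ([257.9, 210.0], 0.7)
scene pole_hook ([263.1, 212.0], 0.61)
side lid_eye ([297.2, 193.4], 0.94)
side pole_hook ([299.8, 193.9], 0.51)
lid_eye [559.2  -2.7 153.4]
angle 0.15710825099789008
pole_hook [563.8   7.  148.2]
```

Call:
play_rows([
  [-0.5,0,-6],
  [0,0,-6],
  [0,0,-5],
  [0,0,-4],
  [0,0,-4],
  [0,0,-4],
  [0,0,0],
  [0,0,0],
], yaw=[0,0,0,0,0,0,0,0])

```text
t: 22.0
ee_pos: [465.5, 4.9, 104.1]
orientation: [-0.161, -3.136, 0.0]
ft_force: [0.3, 1.2, -1.0]
width: 25.9
grasp_force: 30.0
```

Call:
play_rows([
  [0,0,-3],
  [0,0,-2],
  [0,0,-2],
  [0,0,0],
], yaw=[0,0,0,0])

```text
t: 22.33
ee_pos: [465.9, 4.8, 97.4]
orientation: [0.161, 3.137, -0.0]
ft_force: [-1.3, -1.3, 1.0]
width: 25.7
grasp_force: 30.0
```

```bash
python3 st.py; python3 - <<'E'
import numpy as np
for f in ['scene','side']:
    q=np.load(f'st_{f}.npy').reshape(-1,3)
    X=(q[:,:2]-[656.5,5])@np.array([.995,-.101]); Y=(q[:,:2]-[656.5,5])@np.array([.101,.995])
    for x in (-60,-30,0,30,60):
        m=(abs(X-x)<8)&(abs(Y)>40)&(abs(Y)<80)&(q[:,2]>80); print(f,x,m.sum(),m.any() and np.median(q[m][:,2]).round(1))
E
```

```text
tcp [465.9   4.8  97.4] kin hook [560.2  13.3 107.4] [-1.3 -1.3  1. ] 22.3333
scene lid_eye ([193.9, 175.6], 0.46)
scene pole_hook ([264.9, 221.9], 0.47)
side lid_eye ([296.4, 199.0], 0.84)
side pole_hook ([298.8, 203.7], 0.64)
lid_eye [ 534.8 -164.   217.3]
angle 0.46155703598806186
pole_hook [566.   14.2 103.7]
scene -60 168 131.9
scene -30 178 132.5
scene 0 168 133.3
scene 30 172 133.6
scene 60 179 131.9
side -60 75 131.3
side -30 51 134.3
side 0 50 134.4
side 30 52 134.6
side 60 48 133.0
```

Call:
play_rows([
  [0,0,-2],
  [0,0,-2],
  [0,0,-1],
  [0,0,0],
  [0,0,0],
], yaw=[0,0,0,0,0])

```text
t: 23.05
ee_pos: [465.7, 4.9, 92.3]
orientation: [-0.161, -3.137, 0.0]
ft_force: [-1.8, -2.0, 1.8]
width: 25.6
grasp_force: 30.0
```

```bash
python3 st.py
```

```text
tcp [465.7   4.9  92.3] kin hook [560.   13.4 102.3] [-1.8 -2.   1.8] 23.05
scene lid_eye ([262.5, 214.9], 0.67)
scene pole_hook ([265.7, 221.9], 0.47)
side lid_eye ([297.1, 198.7], 0.69)
side pole_hook ([275.9, 236.7], 0.73)
lid_eye [558.8   6.4 128.9]
angle 0.016649390418091575
pole_hook [492.4  -7.  -11.1]
```

Call:
play_rows([
  [0,0,4],
  [0,0,6],
  [0,0,6],
  [0,0,0],
  [0,0,0],
], yaw=[0,0,0,0,0])

```text
t: 23.77
ee_pos: [466.4, 4.9, 109.1]
orientation: [0.161, 3.136, 0.0]
ft_force: [1.0, 0.2, -1.6]
width: 26.1
grasp_force: 30.0
```

```bash
python3 st.py; python3 - <<'E'
import cv2,numpy as np
a=cv2.imread('pics/st_scene.png')[180:250,220:300]; b=cv2.imread('pics/st_side.png')[165:235,250:330]
cv2.imwrite('pics/s9.png',np.hstack([cv2.resize(x,(400,350),interpolation=2) for x in (a,b)]))
E
```

```text
tcp [466.4   4.9 109.1] kin hook [560.7  13.4 119.1] [ 1.   0.2 -1.6] 23.7667
scene lid_eye ([258.7, 217.7], 0.64)
scene pole_hook ([265.0, 219.5], 0.72)
side lid_eye ([296.9, 201.9], 0.73)
side pole_hook ([298.6, 199.0], 0.84)
lid_eye [5.612e+02 4.000e-01 1.173e+02]
angle -0.051177075168739025
pole_hook [566.6  16.2 121.2]
```

View pics/s9.png

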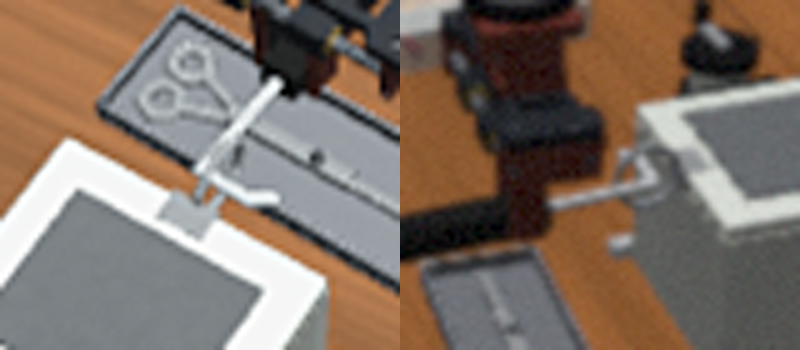

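The crops show the lid shut, the prong inside the ring near its centre, and the forceps lying in the tray. Unhooking towards -y now.

Call:
play_rows([
  [-0.5,-5,0],
  [-1,-8,0],
  [-1,-10,0],
  [-1,-10,0],
  [-1,-10,0],
  [-1,-10,0],
  [-0.5,-7,0],
  [0,0,0],
], yaw=[0,0,0,0,0,0,0,0])

```text
t: 24.73
ee_pos: [459.8, -56.6, 108.5]
orientation: [0.164, 3.137, -0.0]
ft_force: [0.3, -0.3, -1.8]
width: 26.2
grasp_force: 30.0
```

```bash
python3 st.py
```

```text
tcp [459.8 -56.6 108.5] kin hook [554.1 -48.1 118.5] [ 0.3 -0.3 -1.8] 24.7333
scene lid_eye ([260.9, 212.8], 0.7)
scene pole_hook ([246.8, 207.3], 0.67)
side lid_eye ([296.2, 200.7], 0.56)
side pole_hook ([303.1, 207.8], 0.6)
lid_eye [553.1  -1.1 126.3]
angle 0.00041144449875525624
pole_hook [556.8 -45.7 124.1]
```

Call:
play_rows([
  [-15,0,0],
  [-25,0,10],
  [-20,0,25],
  [0,0,30],
  [0,10,30],
  [10,35,10],
  [10,41,0],
  [10,41,0],
], yaw=[0,0,0,0,0,0,0,0])

```text
t: 25.7
ee_pos: [430.4, 72.4, 215.0]
orientation: [0.163, 3.134, 0.001]
ft_force: [-0.4, -0.2, -1.3]
width: 25.5
grasp_force: 30.0
```

Call:
play_rows([
  [10,41,0],
  [10,41,0],
  [10,41,0],
  [10,41,0],
  [15,41,0],
  [15,24,0],
  [10,0,-20],
  [0,0,-30],
], yaw=[0,0,-5,-5,-4,0,0,0])

```text
t: 26.37
ee_pos: [511.8, 299.7, 165.5]
orientation: [0.536, 3.089, 0.008]
ft_force: [0.4, -0.0, -2.5]
width: 25.7
grasp_force: 30.0
```

Call:
play_rows([
  [0,0,-35],
  [0,0,-35],
  [0,0,-30],
  [0,0,0],
  [0,0,0],
], yaw=[0,0,0,0,0])

```text
t: 26.78
ee_pos: [507.0, 295.6, 62.2]
orientation: [-0.541, -3.092, 0.004]
ft_force: [0.3, 0.6, -1.2]
width: 25.7
grasp_force: 30.0
```

```bash
python3 st.py
```

```text
tcp [507.  295.6  62.2] kin hook [601.3 304.1  72.2] [ 0.3  0.6 -1.2] 26.7833
scene lid_eye ([261.0, 215.1], 0.56)
scene pole_hook ([345.7, 280.0], 0.68)
side lid_eye ([296.9, 199.3], 0.89)
side pole_hook ([282.2, 172.0], 0.63)
lid_eye [558.9   3.5 127.5]
angle 0.008421958639520749
pole_hook [611.  280.7  88. ]
```

Call:
play_rows([
  [0,0,-15],
  [0,0,-15],
  [0,0,-12],
  [0,0,0],
  [0,0,0],
], yaw=[0,0,0,0,0])

```text
t: 27.5
ee_pos: [508.2, 295.8, 21.4]
orientation: [-0.542, -3.094, 0.001]
ft_force: [-0.5, 0.5, -0.2]
width: 25.6
grasp_force: 30.0
```

Call:
play_rows([
  [0,0,-4],
  [0,0,-3],
  [0,0,0],
], yaw=[0,0,0])

```text
t: 27.75
ee_pos: [508.5, 296.0, 14.5]
orientation: [0.542, 3.094, 0.0]
ft_force: [0.4, 0.4, -1.6]
width: 25.9
grasp_force: 30.0
```

Call:
play_rows([
  [0,0,-3],
  [0,0,-3],
  [0,0,0],
], yaw=[0,0,0])

```text
t: 28.0
ee_pos: [509.2, 296.1, 8.6]
orientation: [0.542, 3.093, 0.001]
ft_force: [1.6, -0.2, 1.8]
width: 25.9
grasp_force: 30.0
```

Contact has started. A little lower, then release and lift.

Call:
play_rows([
  [0,0,-2],
  [0,0,-2],
  [0,0,0],
  [0,0,0],
], yaw=[0,0,0,0])

```text
t: 28.33
ee_pos: [508.9, 296.1, 4.7]
orientation: [0.543, 3.094, 0.001]
ft_force: [2.7, -1.3, 3.3]
width: 26.0
grasp_force: 30.0
```

Call:
play_rows([
  [0,0,0],
  [0,0,0],
  [0,0,0],
  [0,0,0],
  [0,0,0],
  [0,0,0],
], yaw=[0,0,0,0,0,0], gripper=0.4)

```text
t: 28.83
ee_pos: [508.1, 295.9, 4.3]
orientation: [-0.542, -3.094, 0.0]
ft_force: [0.5, 0.0, -0.1]
width: 52.3
grasp_force: 0.0
```

Call:
play_rows([
  [0,0,10],
  [0,0,25],
  [0,0,40],
  [0,0,40],
  [-5,0,40],
  [-10,0,30],
  [-10,0,0],
  [0,0,0],
], yaw=[0,0,0,0,0,0,0,0])

```text
t: 29.5
ee_pos: [482.8, 296.2, 191.9]
orientation: [0.541, 3.092, 0.004]
ft_force: [0.8, -0.3, -0.7]
width: 52.5
grasp_force: 0.0
```

```bash
python3 st.py; python3 - <<'E'
from h import *
p=shot('wrist'); q=cloud(p).reshape(-1,3); c=p['pixels'].reshape(-1,3).astype(int)
m=(q[:,2]>14)&(q[:,2]<45)&(q[:,0]>380)&(q[:,0]<580)&(q[:,1]>230)&(q[:,1]<380)&(c.max(1)<90)
r=cv2.minAreaRect(q[m][:,:2].astype(np.float32)); print(r)
A=np.c_[q[m][:,:2],np.ones(m.sum())]; print('plane',np.linalg.lstsq(A,q[m][:,2],rcond=None)[0],np.median(q[m][:,2]))
b=best(p,'pole_hook'); print(b,onplane(p,*b[0],13))
s=np.load('st_scene.npy').reshape(-1,3)
m=(abs(s[:,0]-461)<30)&(abs(s[:,1]+2)<90)&(s[:,2]<40); print('forceps z pct',np.percentile(s[m][:,2],[5,50,95,99]))
X=(s[:,:2]-[656.5,5])@np.array([.995,-.101]); Y=(s[:,:2]-[656.5,5])@np.array([.101,.995]); m=(abs(X)<65)&(abs(Y)<75)&(s[:,2]>80)
print('lid slope',np.linalg.lstsq(np.c_[X[m],Y[m],np.ones(m.sum())],s[m][:,2],rcond=None)[0])
E
```

```text
tcp [482.8 296.2 191.9] kin hook [577.1 304.7 201.9] [ 0.8 -0.3 -0.7] 29.5
scene lid_eye ([261.3, 216.7], 0.6)
scene pole_hook ([342.1, 286.0], 0.77)
side lid_eye ([299.4, 199.2], 0.84)
side pole_hook ([281.4, 187.4], 0.81)
lid_eye [565.5   5.  126.7]
angle 0.005302510992789056
pole_hook [604.7 276.2  21. ]
((474.31500244140625, 307.9950866699219), (24.030445098876953, 107.27651977539062), 69.96796417236328)
plane [8.76879362e-03 2.69385777e-02 1.27892972e+01] 25.32767930349746
([302.1, 291.4], 0.77) [603.48783536 279.61748379  13.        ]
forceps z pct [ 0.42658412  4.96401773 14.26972615 17.3957187 ]
lid slope [-8.89108634e-04 -5.99846265e-03  1.33806801e+02]
```

The pole lies flat, the lid is shut (slope about 0) and the forceps are in the tray, so I'm handing in.

```bash
python3 -c "
from workcell import ticket
print(ticket.close_job())"
```

```text
the job is handed in; nothing more can be done
None
```

The job is handed in at about 30 s of the 69 s limit, though the hand-in returned no verdict: the forceps lie in the grey tray, the lid was swung shut with the hook in the ring, and the pole is back flat on the plank.

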